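# Emergency-stop check of the bench welding positioner

## Task

Do the morning emergency-stop check of the welding positioner with a fingertip, gripping nothing: push the red three-lobed mushroom button on the yellow box down until it latches and take the finger off so that it stays down by itself, then push one of its lobes round clockwise (seen from above) until the latch lets go and the button pops right up, and last press the blue reset button on the grey control box fully in and let it come back. Use no great force, leave the green start button unpressed, and do not pick up, shift or knock over anything on the counter.

Things in the scene. Friction and masses are not known exactly. Their poses are not given: they have to be found in the camera images.
- estop_box: Emergency-stop box bolted to the counter: grey base, yellow lid, 90 x 90 mm, 62 mm high, two small fixing ears along its x, a black cable gland on its +x side. The button stands on its vertical centre line: 20 mm stem in a black bezel (40 mm across, top 70 mm above the counter). Origin: centre of the underside on the counter; z up.
- estop (a joint): How far the red button is pushed down, m: 0 = fully up (released), 0.0085 = latched, 0.012 = hard stop. Pushed past about 0.0095 it latches and then settles at 0.008 to 0.009. The push rises from about 6 N to 10 to 16 N (more when pushed fast) just before it latches. Once latched it stays down until its head is twisted clockwise.
- estop_head (a joint): Turn of the red head about its vertical axis, rad, clockwise from above positive: 0 = rest, stop at 0.85; a spring turns it back to 0. With the button latched, 0.3 to 0.45 rad lets the latch go and the button springs up 9 mm. Torque at release about 0.17 N m (5 to 6 N on a lobe).
- estop_top (a point): Top centre of the red head, on its turning axis; 104 mm above the counter when up, 95 mm when latched. Its axes turn with the head. Round middle 49 mm across, 20 mm high; three lobes 18 mm wide with flat sides reach 37 mm from the axis, their tops 6 mm and undersides 20 mm below this point. Lobes point to its -x and to 60 degrees either side of its +x.
- estop_lobe (a point): Middle of the lobe that points to the head's -x, 30 mm out from the axis, 13 mm below the top centre.
- control_box: Grey control box with a bare metal top, bolted to the counter: 85 mm (x) by 160 mm (y), 62 mm high; blue reset button 50 mm from the middle towards its +y end, amber lamp 14 mm high in the middle, green start button 50 mm towards its -y end. Origin: centre of the underside on the counter; z up.
- reset (a joint): How far the blue reset button is pressed, m: 0 = up, 0.006 = fully in; springs back; about 5 N when fully in.
- reset_top (a point): Centre of the top face of the blue reset button (28 mm across), 80 mm above the counter when up; pressed straight down. Its collar is 44 mm across with its top 6 mm lower.
- start (a joint): How far the green start button is pressed, m: 0 = up, 0.006 = fully in; springs back. To be left alone.
- start_top (a point): Centre of the top face of the green start button (28 mm across), 80 mm above the counter.
- wire_spool: Loose spool of copper welding wire lying flat, 100 mm across, 45 mm high. Origin: centre of the underside.
- tape_roll: Loose beige tape roll lying flat, 104 mm across, 25 mm high. Origin: centre of the underside.
- spray_can: Loose blue spray can standing, 52 mm across, 155 mm high. Origin: centre of the underside.
- pen_cup: Loose black pen cup with pens, 76 mm across, 125 mm high with the pens. Origin: centre of the underside.
- tip_jar: Loose jar with a white cap, 60 mm across, 75 mm high. Origin: centre of the underside.
- chip_hammer: Loose steel chipping hammer lying on the counter, 260 mm long along its x, its head 150 mm across at +x, 26 mm high. Origin: underside, middle of the length.
- tip_box: Loose small cardboard box, 58 x 88 mm, 36 mm high. Origin: centre of the underside.
There are look-alikes about, which are no part of the job. Of the things like the control_box, leave any that is purple; of the rest the smaller one is meant.

How it is judged:
By the outcome, as a careful person would: the job done as asked, in the order asked, and still so for the second after the job is handed in, with the robot touching nothing.
It also fails if it takes over 48 s, if anything falls off the work surface, if the arm or the gripper's body presses on something with over 40 N, if the wrist force passes 120 N, or if a joint passes its speed limit or range.

## Robot

A 6-joint arm with a two-finger parallel gripper is mounted at the origin on the work surface. World frame = base frame: x ahead of the robot, y to its left, z up, the work surface at z = 0. Lengths are in mm, angles in rad, forces in N, time in s.
With the tool pointing down it reaches from about 225 to 875 mm from the base axis. Payload 3.4 kg.
Tool frame: the origin (TCP) lies midway between the tips of the shut fingers; the grasp point (between the pads) lies robot.tcp_to_grasp behind it (robot.tcp_to_grasp is the distance from the TCP to the grasp point, in mm); z points along the fingers, y is the direction in which the jaws open and shut (so a half turn about z gives the same grasp; the last joint's range is limited). The gripper opens to 85 mm and grips with 20 to 120 N. Pads are 22 mm wide; open, the fingers measure 114 mm over their backs; the gripper's body (76 mm by 85 mm) begins 54 mm behind the grasp point. The pads swing forward as they close: fully open they stand 13 mm farther back than shut.
Start: joints at [-1.27, 0.276, 1.505, -0, 1.361, -0.121], TCP at [235.41, -524.638, 231.328] pointing down, gripper open.
Joint ranges: [-2.89, 2.89], [-0.75, 2.08], [0.22, 2.7], [-1.18, 4.32], [0.11, 2.71], [-2.7, 2.7]. Speed limits (rad/s): [2.57, 2.57, 3.14, 3.14, 3.14, 3.14].

## Interface

Orientations are given as a 3x3 rotation matrix whose columns are the frame's x, y, z axes.
In Python, from rig import status, cams, robot gives the robot as it stands.
- The arm moves only by the tool arm_command, never from a script. Its argument "commands" is text: rows parted by semicolons, each of 7 numbers parted by spaces: the shift along the tool's x, y, z in m, then the turn, a rotation vector about the tool's x, y, z in rad, then the opening in per cent of the stroke, from 0 (shut) to 100 (fully open). A call has 1 to 8 rows; each row shifts and turns the commanded pose from where the row before left it, along the tool's axes as they then stand; what a row does not reach is not made up. A row lasts 1/10 s, in which the tool goes at most 50 mm and 8.59 degrees, less where a joint would pass 70% of its speed; a pose out of reach is approached as far as the arm can. A call with a gripper value outside its range is refused whole. The fingers move at their own pace and stop on an object; "newtons" is the grip in N (left out, the last holds). Time passes only in rows, so rows that do not move let the fingers close. It gives the time, the measured TCP pose, the force and the opening at its end, in the units of the state.
- status.get_obs(): the state, without advancing time (a new reading comes with each control period).
- cams.snapshot(name): name is "scene" or "top" or "wrist"; returns the picture (400x640x3 uint8, red, green, blue); there is no depth.
- cams.calibration(name): a dict with "intrinsics" (3x3 intrinsics, pixels), "position" and "orientation" of the camera in the world. Camera axes: x right, y down, z forward; pixel columns grow to the right and rows downward; lengths in mm; the calibration is good to about 2 mm. The wrist camera is an equidistant fisheye: a pixel r from the principal point sees the ray r / f radians off the axis. A picture is of the moment at which its call begins: read the wrist's pose just before it. calibration takes no time and is no camera call; for the wrist camera it gives the pose at the moment of the call.
- robot.hand_in(): hands the job in, once; it reports no verdict.
The state is a dict: "clock": time; "qpos": joint angles; "joint_velocities": joint speeds; "joint_efforts": joint torques, N m; "tool_pos": TCP position; "orientation": TCP orientation; "contact_force": force on the tool from outside, world axes, zero at the start; "torque": the same for the moment, N m; "width": finger opening in mm.
Only numpy, scipy, OpenCV 4.12 (cv2) and the standard library are available. Lean on these libraries where they do the work, as an engineer would, in place of code of your own. Each camera call takes 0.05 s, during which the arm holds its last target.

## Working session

There is one attempt and no reset: what is moved stays moved. The work goes in short steps, Python scripts to look and compute and a tool call to move; the robot and the scene stay as the last step left them, time stands still between calls to the robot, and variables do not carry over. Pictures are saved under pics/ and viewed, and the job is handed in when it is done.

Besides the shell and the picture viewer there is one more tool, called after "Emit:" by a JSON object that holds its "api" and its "payload", one argument or row to a line. arm_command: Moves the arm, as the interface text tells. Its arguments: {"type":"object","properties":{"commands":{"type":"string"},"newtons":{"type":"number"}},"required":["commands"]}

```bash
ls; mkdir -p pics; python3 - <<'E'
from rig import status,cams,robot
import cv2
for n in("scene","top"):
    im=cams.snapshot(n); cv2.imwrite(f"pics/{n}0.png",im[:,:,::-1])
    c=cams.calibration(n); print(n,c)
o=status.get_obs(); print(o); print(robot.tcp_to_grasp)
E
```

```text
pics
scene {'intrinsics': array([[412.87014696,   0.        , 318.50602387],
       [  0.        , 412.87014696, 194.87297855],
       [  0.        ,   0.        ,   1.        ]]), 'position': array([ 910.54447116, -439.55508222, 1086.50137924]), 'orientation': array([[ 0.67840453,  0.63368438, -0.37176795],
       [ 0.73458025, -0.57636276,  0.35804725],
       [ 0.01261575, -0.51599426, -0.85649913]])}
top {'intrinsics': array([[463.5435285 ,   0.        , 322.89646128],
       [  0.        , 463.5435285 , 196.02600429],
       [  0.        ,   0.        ,   1.        ]]), 'position': array([ 334.33865581,  -28.38687965, 1470.98781136]), 'orientation': array([[ 0.03077784, -0.99595651,  0.08439997],
       [-0.99923138, -0.02860794,  0.02679995],
       [-0.02427707, -0.08515995, -0.99607149]])}
{'clock': 0.1, 'qpos': array([-1.26998010e+00,  2.76502295e-01,  1.50597032e+00, -4.24197552e-06,
        1.36071477e+00, -1.21003771e-01]), 'joint_velocities': array([ 0.00125918, -0.0026334 , -0.00565275, -0.00131216,  0.00097592,
       -0.00021179]), 'joint_efforts': array([ 1.03612132e-03, -4.17700410e+01, -2.46405619e+01, -2.52165055e-04,
        5.85480739e-03,  1.92249416e-06]), 'tool_pos': array([ 235.27180014, -524.15959315,  230.55744942]), 'orientation': array([[ 9.12344988e-01,  4.09422027e-01, -4.76480345e-04],
       [ 4.09422261e-01, -9.12343738e-01,  1.52188813e-03],
       [ 1.88380664e-04, -1.58356867e-03, -9.99998728e-01]]), 'contact_force': array([0.26280171, 0.44245881, 0.17913932]), 'torque': array([-0.0296962 , -0.01834243,  0.01446565]), 'width': 85.39793266005375}
18.700000000000003
```

View pics/scene0.png

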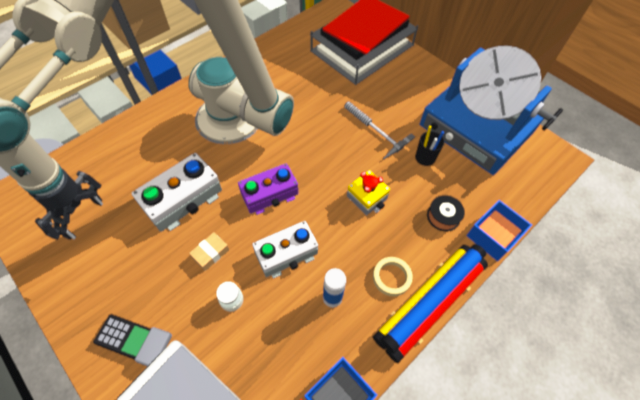

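View pics/top0.png

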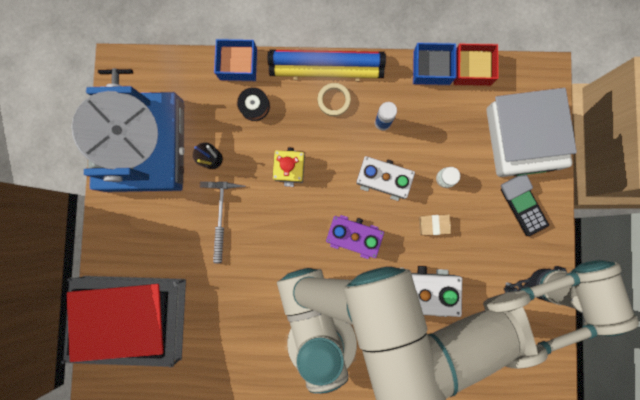

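Possible control boxes in the top view are the large grey one (438,295), the purple one (355,237) and the small grey one (386,177). The smaller grey one at (386,177) is meant; it appears at (286,248) in the scene view. The only e-stop is the yellow box at top (288,165). I'll check both in close crops.

```bash
python3 - <<'E'
import cv2,numpy as np
t=cv2.imread("pics/top0.png"); s=cv2.imread("pics/scene0.png")
def crop(im,x,y,w,h,k): return cv2.resize(im[y:y+h,x:x+w],None,fx=k,fy=k,interpolation=cv2.INTER_CUBIC)
a=np.hstack([crop(t,265,140,50,50,8),crop(s,343,163,50,50,8)])
cv2.imwrite("pics/c_es.png",a)
b=np.hstack([crop(t,350,145,70,70,5.5),crop(s,250,215,70,70,5.5)])
cv2.imwrite("pics/c_cb.png",b)
E
```

```text
(no output)
```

View pics/c_es.png

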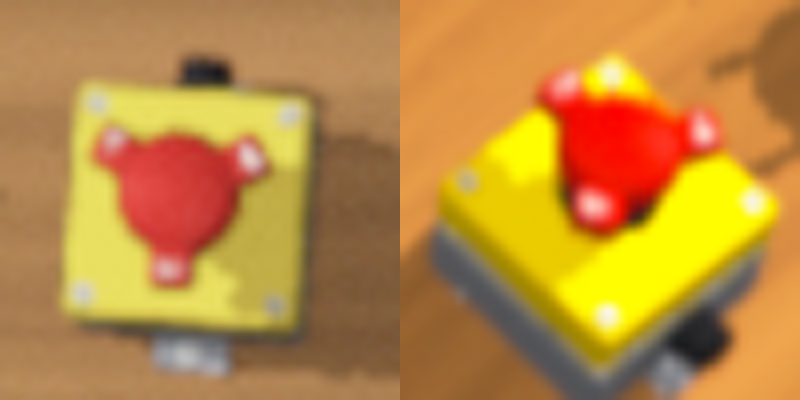

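View pics/c_cb.png

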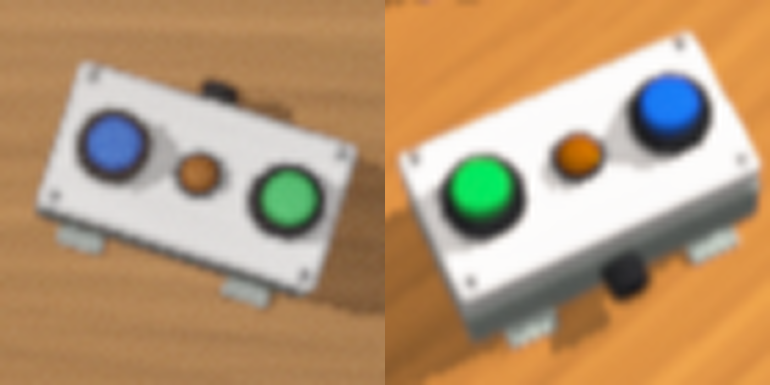

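The crops show the yellow box with the red head centred at top px (287,164), with lobes at (279,158), (296,159) and (286,174). On the small grey box, blue is at top px (371,171) and green at (402,181). Next I triangulate.

```bash
cat > h.py <<'E'
import numpy as np
from rig import status,cams,robot
def ray(n,px,c=None):
    c=c or cams.calibration(n); K=c["intrinsics"]
    d=np.linalg.solve(K,[px[0],px[1],1.]); return c["position"],c["orientation"]@(d/np.linalg.norm(d))
def onz(n,px,z):
    p,d=ray(n,px); return p+d*(z-p[2])/d[2]
E
python3 - <<'E'
from h import *
for nm,n,px,z in [("head","top",(287.25,163.75),96),("head","scene",(370.5,181.5),96),
 ("l1","top",(279,158.1),98),("l2","top",(295.9,159.4),98),("l3","top",(286.25,173.75),98),
 ("l1","scene",(363.5,173.6),98),("l2","scene",(367.5,188.6),98),("l3","scene",(380.6,179.3),98),
 ("reset","top",(370.7,170.8),80),("reset","scene",(301.6,233.5),80),("start","top",(402.4,180.8),80),("start","scene",(267.6,248.6),80)]:
    print(nm,n,onz(n,px,z).round(1))
E
```

```text
head top [545.  118.6  96. ]
head scene [547.9 114.9  96. ]
l1 top [561.1 143.8  98. ]
l2 top [558.5  92.9  98. ]
l3 top [514.4 120.2  98. ]
l1 scene [516.3 118.6  98. ]
l2 scene [559.5  90.2  98. ]
l3 scene [563.  140.7  98. ]
reset top [ 532.7 -132.9   80. ]
reset scene [ 532.2 -134.9   80. ]
start top [ 505.  -228.7   80. ]
start scene [ 504.8 -230.2   80. ]
```

Emit:
{"api": "arm_command", "payload": {
  "commands": "0 0 0 0 0 0.141 0;0 0 0 0 0 0.141 0;0 0 0 0 0 0.141 0;0.02 -0.041 0 0 0 0 0;0.02 -0.041 0 0 0 0 0;0.02 -0.041 0 0 0 0 0;0.02 -0.041 0 0 0 0 0;0.02 -0.041 0 0 0 0 0",
  "newtons": 30
}}

```text
clock: 0.9
tool_pos: [335.9, -317.9, 231.0]
orientation: [[1.0, -0.002, -0.0], [-0.002, -1.0, 0.001], [-0.0, -0.001, -1.0]]
contact_force: [0.6, 0.5, 0.7]
width: 0.1
```

Emit:
{"api": "arm_command", "payload": {
  "commands": "0.02 -0.041 0 0 0 0 0;0.02 -0.041 0 0 0 0 0;0.02 -0.041 0 0 0 0 0;0.02 -0.041 0 0 0 0 0;0.02 -0.041 0 0 0 0 0;0.02 -0.041 0 0 0 0 0;0.02 -0.041 0 0 0 0 0;0.02 -0.041 0 0 0 0 0"
}}

```text
clock: 1.7
tool_pos: [496.3, 9.9, 231.1]
orientation: [[1.0, -0.001, -0.0], [-0.001, -1.0, -0.0], [-0.0, 0.0, -1.0]]
contact_force: [2.0, -0.3, 0.7]
width: -0.2
```

Emit:
{"api": "arm_command", "payload": {
  "commands": "0.016 -0.036 0.02 0 0 0 0;0.016 -0.036 0.02 0 0 0 0;0.017 -0.036 0.02 0 0 0 0;0 0 0.01 0 0 0 0;0 0 0.01 0 0 0 0;0 0 0 0 0 0 0"
}}

```text
clock: 2.3
tool_pos: [543.5, 115.1, 149.7]
orientation: [[1.0, -0.002, -0.004], [-0.002, -1.0, -0.001], [-0.004, 0.001, -1.0]]
contact_force: [0.8, -0.2, -0.1]
width: 0.5
```

```bash
python3 - <<'E'
from h import *
import cv2
o=status.get_obs();c=cams.calibration("wrist"); print(o["tool_pos"],o["contact_force"],c)
cv2.imwrite("pics/w1.png",cams.snapshot("wrist")[:,:,::-1]);cv2.imwrite("pics/s1.png",cams.snapshot("scene")[:,:,::-1])
s=cv2.imread("pics/s1.png")[110:220,300:440];cv2.imwrite("pics/s1c.png",cv2.resize(s,None,fx=5,fy=5,interpolation=2))
E
```

```text
[543.53263524 115.0561438  149.70546079] [ 0.83382263 -0.22288082 -0.13629134] {'intrinsics': array([[309.70691629,   0.        , 319.77456467],
       [  0.        , 309.70691629, 200.17360276],
       [  0.        ,   0.        ,   1.        ]]), 'position': array([611.78766097, 115.03239133, 290.52840251]), 'orientation': array([[-1.16646445e-04, -9.61806243e-01, -2.73731141e-01],
       [-9.99998867e-01,  5.23015981e-04, -1.41158116e-03],
       [ 1.50083334e-03,  2.73730666e-01, -9.61805214e-01]])}
```

View pics/w1.png

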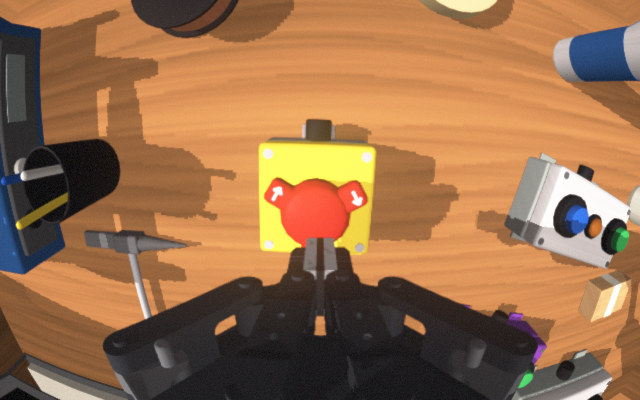

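View pics/s1c.png

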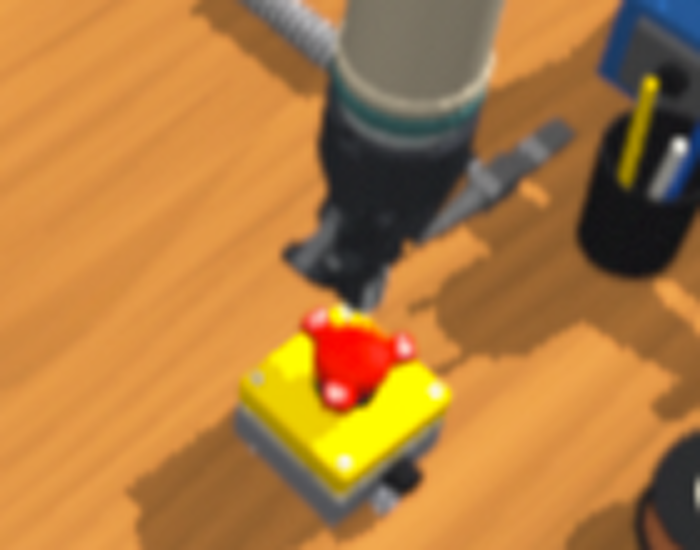

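The wrist view shows the red head centred at about (316,214), which gives (547,117.5). That agrees with the triangulation, so I descend to just above it.

Emit:
{"api": "arm_command", "payload": {
  "commands": "0.0025 -0.0025 0.015 0 0 0 0;0 0 0.015 0 0 0 0;0 0 0.01 0 0 0 0;0 0 0 0 0 0 0"
}}

```text
clock: 2.8
tool_pos: [546.9, 117.6, 110.7]
orientation: [[1.0, -0.002, -0.002], [-0.002, -1.0, -0.0], [-0.002, 0.0, -1.0]]
contact_force: [-0.7, 0.0, 0.2]
width: 0.1
```

Emit:
{"api": "arm_command", "payload": {
  "commands": "0 0 0.003 0 0 0 0;0 0 0.003 0 0 0 0;0 0 0.003 0 0 0 0;0 0 0.002 0 0 0 0;0 0 0 0 0 0 0"
}}

```text
clock: 3.3
tool_pos: [548.3, 118.5, 101.6]
orientation: [[1.0, -0.001, 0.002], [-0.001, -1.0, -0.0], [0.002, 0.0, -1.0]]
contact_force: [-1.4, -0.5, 6.8]
width: -0.1
```

Emit:
{"api": "arm_command", "payload": {
  "commands": "-0.001 0 0.002 0 0 0 0;0 0 0.002 0 0 0 0;0 0 0.002 0 0 0 0;0 0 0 0 0 0 0"
}}

```text
clock: 3.7
tool_pos: [548.2, 118.5, 95.9]
orientation: [[1.0, -0.001, 0.004], [-0.001, -1.0, -0.0], [0.004, 0.0, -1.0]]
contact_force: [-0.3, -0.4, 6.3]
width: 0.1
```

Emit:
{"api": "arm_command", "payload": {
  "commands": "0 0 0.0015 0 0 0 0;0 0 0.001 0 0 0 0;0 0 0 0 0 0 0"
}}

```text
clock: 4.0
tool_pos: [548.3, 118.5, 93.6]
orientation: [[1.0, -0.001, 0.004], [-0.001, -1.0, -0.0], [0.004, 0.0, -1.0]]
contact_force: [-0.9, -1.5, 8.7]
width: 0.0
```

Emit:
{"api": "arm_command", "payload": {
  "commands": "0 0 0.001 0 0 0 0;0 0 0 0 0 0 0"
}}

```text
clock: 4.2
tool_pos: [548.3, 118.5, 92.7]
orientation: [[1.0, -0.001, 0.004], [-0.001, -1.0, -0.0], [0.004, 0.0, -1.0]]
contact_force: [-0.4, -0.7, 9.2]
width: -0.1
```

Emit:
{"api": "arm_command", "payload": {
  "commands": "0 0 -0.01 0 0 0 0;0 0 -0.02 0 0 0 0;0 0 -0.03 0 0 0 0;-0.03 0 -0.01 0 0 0 0;-0.03 0.02 0 0 0 0 0;0 0.02 0 0 0 0 0;0 0 0 0 0 0 0"
}}

```text
clock: 4.9
tool_pos: [485.8, 77.2, 161.4]
orientation: [[1.0, -0.003, 0.001], [-0.003, -1.0, -0.001], [0.001, 0.001, -1.0]]
contact_force: [0.3, 0.3, -0.6]
width: -0.2
```

```bash
python3 - <<'E'
from h import *
import cv2
o=status.get_obs(); print(o["tool_pos"],o["contact_force"])
cv2.imwrite("pics/w2.png",cams.snapshot("wrist")[:,:,::-1]);cv2.imwrite("pics/s2.png",cams.snapshot("scene")[:,:,::-1])
a=[cv2.resize(cv2.imread(f"pics/s{i}.png")[160:220,340:400],None,fx=6.5,fy=6.5,interpolation=2) for i in(1,2)]
cv2.imwrite("pics/s2c.png",np.hstack(a))
E
```

```text
[485.84976842  77.20864774 161.38827447] [ 0.27182273  0.34271787 -0.60710119]
```

View pics/w2.png

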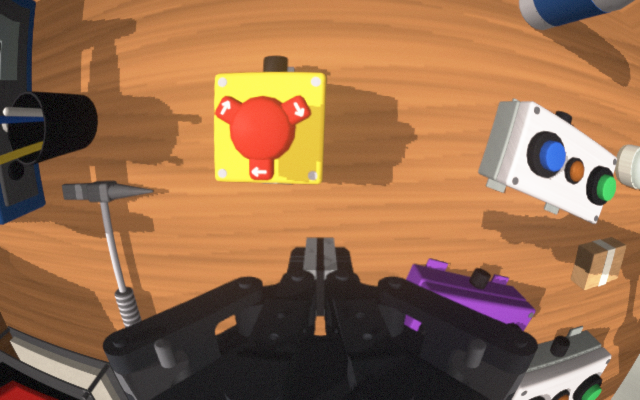

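View pics/s2c.png

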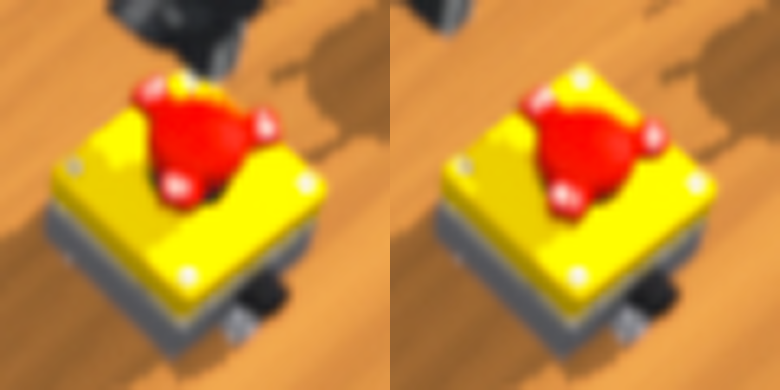

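The head sits lower (about 1.5 px in the scene view) and stays down with the finger off, so it has latched. The near lobe is at wrist px (260,170) with its arrow pointing to image left, which is world +y.

```bash
cat >> h.py <<'E'
def wray(px,z,c):
    K=c["intrinsics"]; v=np.array([px[0]-K[0,2],px[1]-K[1,2]])/K[0,0]; t=np.hypot(*v)
    d=np.r_[v/t*np.sin(t),np.cos(t)]; d=c["orientation"]@d; p=c["position"]; return p+d*(z-p[2])/d[2]
E
python3 - <<'E'
from h import *
import cv2
c=cams.calibration("wrist")
for n,p,z in[("c",(262,129),88),("lobe",(260.5,171),89),("edge-",(273,172),86),("edge+",(249,172),86),("tip",(260.5,179),86),("tipjaw",(320,239),161)]: print(n,wray(p,z,c).round(1))
i=cv2.imread("pics/w2.png")[60:260,200:400];cv2.imwrite("pics/w2c.png",cv2.resize(i,None,fx=3,fy=3,interpolation=2))
E
```

```text
c [546.1 118.6  88. ]
lobe [516.5 120.4  89. ]
edge- [515.1 111.9  86. ]
edge+ [515.3 129.5  86. ]
tip [510.1 121.2  86. ]
tipjaw [495.2  78.4 161. ]
```

View pics/w2c.png

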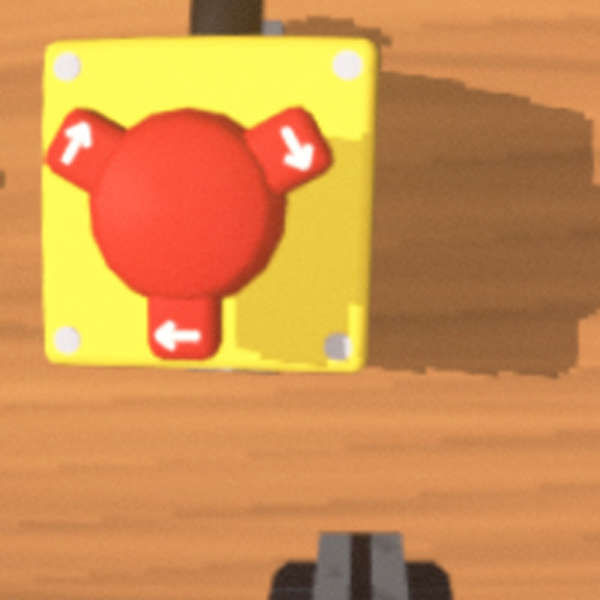

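Emit:
{"api": "arm_command", "payload": {
  "commands": "0.022 -0.01 0.02 0 0 0 0;0 0 0.025 0 0 0 0;0 0 0.02 0 0 0 0;0 0 0.01 0 0 0 0;0 0 0.005 0 0 0 0;0 0 0 0 0 0 0"
}}

```text
clock: 5.6
tool_pos: [508.8, 88.9, 80.5]
orientation: [[1.0, -0.001, -0.001], [-0.001, -1.0, 0.0], [-0.001, -0.0, -1.0]]
contact_force: [0.8, -0.1, 0.4]
width: 0.0
```

Emit:
{"api": "arm_command", "payload": {
  "commands": "-0.001 -0.004 0.001 0 0 0 0;0 -0.004 0 0 0 0 0;0 -0.003 0 0 0 0 0;0 -0.003 0 0 0 0 0;0 0 0 0 0 0 0"
}}

```text
clock: 6.1
tool_pos: [507.5, 102.5, 80.2]
orientation: [[1.0, -0.0, 0.0], [-0.0, -1.0, -0.001], [0.0, 0.001, -1.0]]
contact_force: [-0.7, -3.2, 2.5]
width: -0.1
```

Emit:
{"api": "arm_command", "payload": {
  "commands": "0 -0.002 0 0 0 0 0;0 -0.002 0 0 0 0 0;0 -0.002 0 0 0 0 0;0 0 0 0 0 0 0"
}}

```text
clock: 6.5
tool_pos: [507.4, 107.9, 79.9]
orientation: [[1.0, -0.0, -0.001], [-0.0, -1.0, -0.002], [-0.001, 0.002, -1.0]]
contact_force: [-2.0, -4.4, 3.2]
width: 0.2
```

Emit:
{"api": "arm_command", "payload": {
  "commands": "0 -0.002 0 0 0 0 0;0 -0.002 0 0 0 0 0;0 0 0 0 0 0 0"
}}

```text
clock: 6.8
tool_pos: [507.8, 112.0, 80.3]
orientation: [[1.0, -0.001, 0.0], [-0.001, -1.0, -0.001], [0.0, 0.001, -1.0]]
contact_force: [-3.8, -4.0, 7.2]
width: -0.1
```

```bash
python3 - <<'E'
from h import *
import cv2
cv2.imwrite("pics/w3.png",cams.snapshot("wrist")[:,:,::-1]);cv2.imwrite("pics/s3.png",cams.snapshot("scene")[:,:,::-1])
a=[cv2.resize(cv2.imread(f"pics/s{i}.png")[160:220,340:400],None,fx=6.5,fy=6.5,interpolation=2) for i in(2,3)]
i=cv2.imread("pics/w3.png")[120:320,220:420]
cv2.imwrite("pics/s3c.png",np.hstack(a+[cv2.resize(i,(390,390),interpolation=2)])[:,390:])
E
```

```text
(no output)
```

View pics/s3c.png

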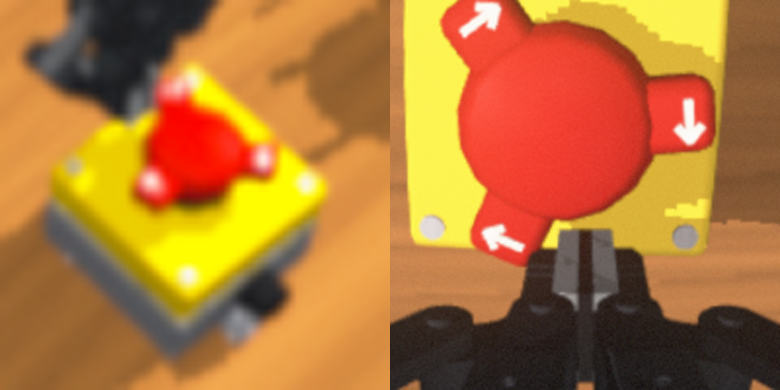

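Emit:
{"api": "arm_command", "payload": {
  "commands": "0 -0.0015 0 0 0 0 0;0 0 0 0 0 0 0"
}}

```text
clock: 7.1
tool_pos: [508.0, 113.3, 80.4]
orientation: [[1.0, -0.001, 0.001], [-0.001, -1.0, -0.002], [0.001, 0.002, -1.0]]
contact_force: [-3.0, -5.1, 6.5]
width: -0.1
```

Emit:
{"api": "arm_command", "payload": {
  "commands": "0 0.005 0 0 0 0 0;0 0.01 0 0 0 0 0;0 0.015 0 0 0 0 0;0 0.01 -0.02 0 0 0 0;0 0 -0.03 0 0 0 0;-0.02 0 -0.03 0 0 0 0;0 0 0 0 0 0 0"
}}

```text
clock: 7.8
tool_pos: [488.5, 73.8, 163.1]
orientation: [[1.0, -0.002, 0.006], [-0.002, -1.0, 0.001], [0.006, -0.001, -1.0]]
contact_force: [1.0, 0.5, -0.7]
width: -0.1
```

```bash
python3 - <<'E'
from h import *
import cv2
o=status.get_obs(); print(o["tool_pos"],o["contact_force"])
cv2.imwrite("pics/w4.png",cams.snapshot("wrist")[:,:,::-1]);cv2.imwrite("pics/s4.png",cams.snapshot("scene")[:,:,::-1])
a=[cv2.resize(cv2.imread(f"pics/s{i}.png")[165:210,345:390],None,fx=6,fy=6,interpolation=2) for i in(1,2,4)]
cv2.imwrite("pics/s4c.png",np.hstack(a))
E
```

```text
[488.4754813   73.79708872 163.11130036] [ 0.96182922  0.46604198 -0.73281642]
```

View pics/s4c.png

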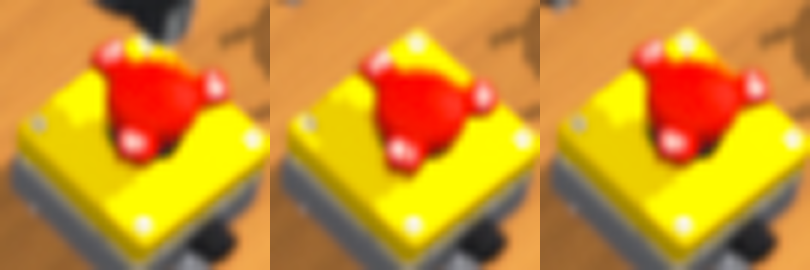

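View pics/w4.png

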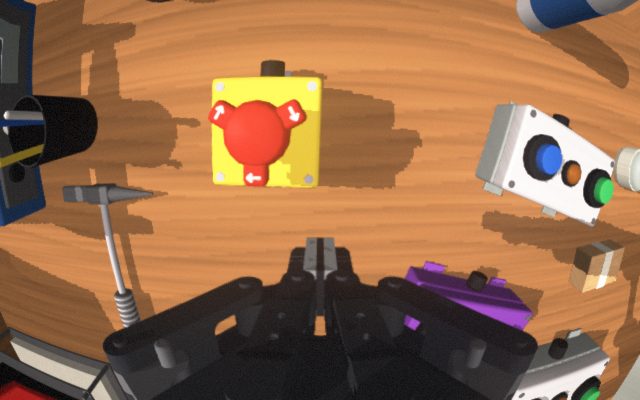

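The first and third panels match: the button is right up and the head is back at rest. Next is the reset button.

Emit:
{"api": "arm_command", "payload": {
  "commands": "0.008 0.04 0 0 0 0 0;0.009 0.042 0 0 0 0 0;0.009 0.042 0 0 0 0 0;0.009 0.042 0 0 0 0 0;0.009 0.042 0 0 0 0 0;0 0 0.02 0 0 0 0;0 0 0.015 0 0 0 0;0 0 0 0 0 0 0"
}}

```text
clock: 8.7
tool_pos: [529.3, -133.9, 120.9]
orientation: [[1.0, -0.003, -0.007], [-0.003, -1.0, 0.003], [-0.007, -0.003, -1.0]]
contact_force: [0.0, 0.8, -0.9]
width: -0.0
```

```bash
python3 - <<'E'
from h import *
import cv2
o=status.get_obs(); c=cams.calibration("wrist");print(o["tool_pos"],o["contact_force"])
cv2.imwrite("pics/w5.png",cams.snapshot("wrist")[:,:,::-1])
i=cv2.imread("pics/w5.png")[130:330,220:420];cv2.imwrite("pics/w5c.png",cv2.resize(i,None,fx=3,fy=3,interpolation=2))
for p in [(320,200),(320,215),(310,215),(330,215)]: print(p,wray(p,80,c).round(1))
E
```

```text
[ 529.31753695 -133.93005317  120.94858634] [ 0.02686066  0.80672678 -0.94965418]
(320, 200) [ 545.9 -134.2   80. ]
(320, 215) [ 536.2 -134.2   80. ]
(310, 215) [ 536.2 -128.    80. ]
(330, 215) [ 536.2 -140.4   80. ]
```

View pics/w5c.png

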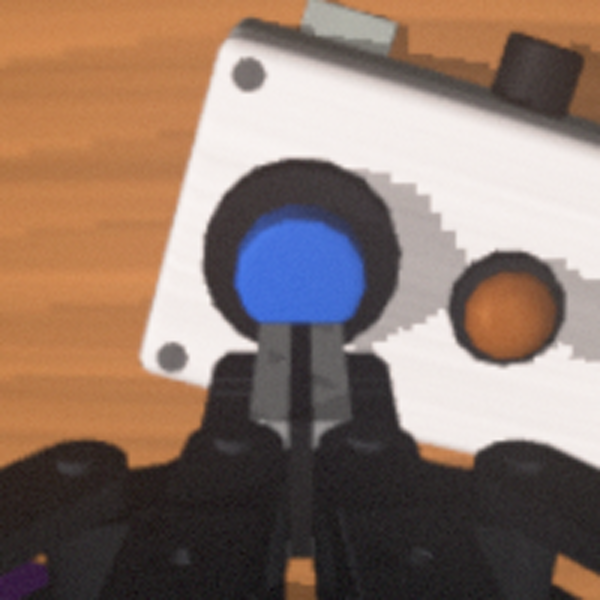

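Wrist view: blue button at about (320,225), giving about (530..532,-134). It sits directly ahead of the fingertip, and green is far off.

Emit:
{"api": "arm_command", "payload": {
  "commands": "0.002 0 0.02 0 0 0 0;0 0 0.012 0 0 0 0;0 0 0.005 0 0 0 0;0 0 0 0 0 0 0"
}}

```text
clock: 9.15
tool_pos: [533.0, -133.6, 87.2]
orientation: [[1.0, -0.001, -0.001], [-0.001, -1.0, 0.001], [-0.001, -0.001, -1.0]]
contact_force: [1.2, 0.2, 0.1]
width: -0.1
```

Emit:
{"api": "arm_command", "payload": {
  "commands": "0 0 0.003 0 0 0 0;0 0 0.002 0 0 0 0;0 0 0.002 0 0 0 0;0 0 0 0 0 0 0"
}}

```text
clock: 9.55
tool_pos: [533.9, -134.1, 81.3]
orientation: [[1.0, -0.001, 0.001], [-0.001, -1.0, -0.0], [0.001, 0.0, -1.0]]
contact_force: [-0.4, 0.1, 2.8]
width: 0.3
```

Emit:
{"api": "arm_command", "payload": {
  "commands": "-0.002 0 -0.002 0 0 0 0;0 0 0 0 0 0 0;0 0 0.002 0 0 0 0;0 0 0.002 0 0 0 0;0 0 0.002 0 0 0 0;0 0 0 0 0 0 0"
}}

```text
clock: 10.15
tool_pos: [531.9, -134.3, 77.9]
orientation: [[1.0, -0.001, 0.001], [-0.001, -1.0, -0.001], [0.001, 0.001, -1.0]]
contact_force: [-0.9, 0.2, 10.7]
width: -0.2
```

Emit:
{"api": "arm_command", "payload": {
  "commands": "0 0 0.0015 0 0 0 0;0 0 0.001 0 0 0 0;0 0 0 0 0 0 0"
}}

```text
clock: 10.45
tool_pos: [532.0, -134.3, 77.7]
orientation: [[1.0, -0.001, 0.002], [-0.001, -1.0, -0.001], [0.002, 0.001, -1.0]]
contact_force: [-3.5, 1.3, 25.5]
width: 0.1
```

Force rises sharply at 77.7 mm, sooner than expected. I ease off and look.

Emit:
{"api": "arm_command", "payload": {
  "commands": "0 0 -0.0015 0 0 0 0;0 0 0 0 0 0 0"
}}

```text
clock: 10.65
tool_pos: [531.9, -134.3, 77.9]
orientation: [[1.0, -0.001, 0.002], [-0.001, -1.0, -0.001], [0.002, 0.001, -1.0]]
contact_force: [-3.0, 0.5, 15.7]
width: 0.3
```

```bash
python3 - <<'E'
from h import *
import cv2
o=status.get_obs();print(o["tool_pos"],o["contact_force"],o["torque"])
cv2.imwrite("pics/w6.png",cams.snapshot("wrist")[:,:,::-1]);cv2.imwrite("pics/s6.png",cams.snapshot("scene")[:,:,::-1])
i=cv2.imread("pics/w6.png")[130:330,220:420];j=cv2.imread("pics/s6.png")[200:275,245:320]
cv2.imwrite("pics/w6c.png",np.hstack([cv2.resize(i,(400,400),interpolation=2),cv2.resize(j,(400,400),interpolation=2)]))
E
```

```text
[ 531.93058873 -134.29315988   77.852397  ] [-3.0308551   0.49942193 15.68012233] [0.13763626 0.31216381 0.03333865]
```

View pics/w6c.png

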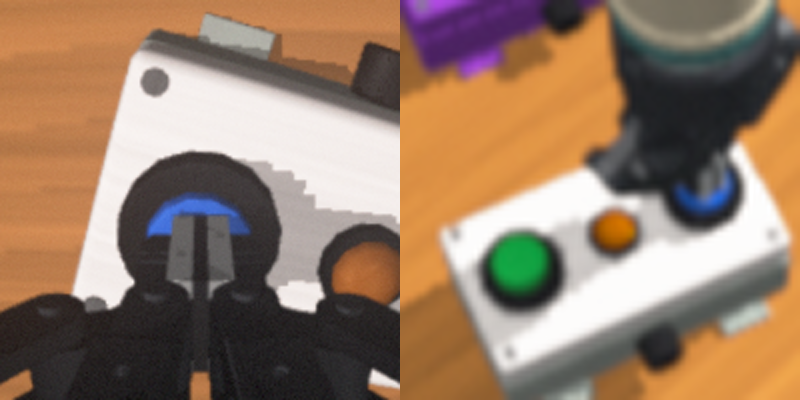

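```bash
python3 - <<'E'
from h import *
import cv2
cv2.imwrite("pics/t6.png",cams.snapshot("top")[:,:,::-1])
a=[cv2.resize(cv2.imread(f"pics/{n}.png")[218:250,285:317],(400,400),interpolation=2) for n in("scene0","s6")]
cv2.imwrite("pics/s6d.png",np.hstack(a))
i=cv2.imread("pics/w6.png")[160:320,210:420]
cv2.imwrite("pics/w6d.png",cv2.resize(i,None,fx=3.7,fy=3.7,interpolation=2))
c=cams.calibration("wrist")
def proj(P):
    q=c["orientation"].T@(np.array(P)-c["position"]);t=np.arctan2(np.hypot(*q[:2]),q[2]);u=q[:2]/np.hypot(*q[:2])*t
    return (u*309.7+[319.8,200.2]).round(1)
for z in (80,74): print(z,proj((531.5+14,-134,z)),proj((531.5+9.9,-134+9.9,z)),proj((531.5,-120,z)),proj((531.5,-148,z)))
print(proj((543,-134,77.8)),proj((543,-127.5,77.8)),proj((553.5,-134,74)))
E
```

```text
80 [318.8 230.5] [298.4 238.3] [290.7 256.5] [346.9 256.5]
74 [318.8 226.2] [299.2 233.8] [291.7 251.5] [345.9 251.5]
[318.8 233.7] [305.5 233.6] [318.8 210.9]
```

View pics/s6d.png

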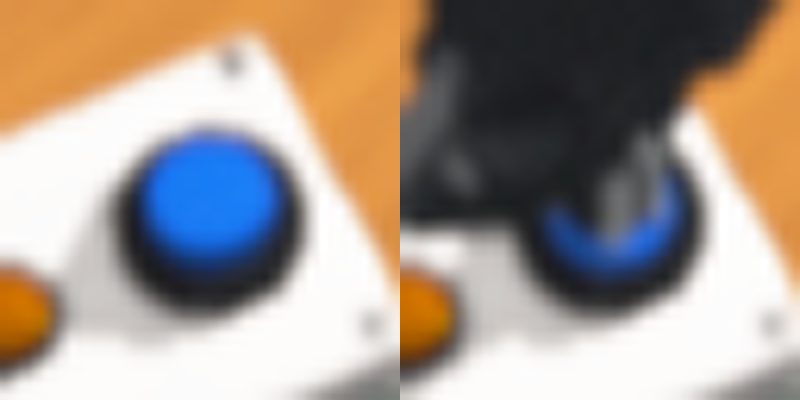

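View pics/w6d.png

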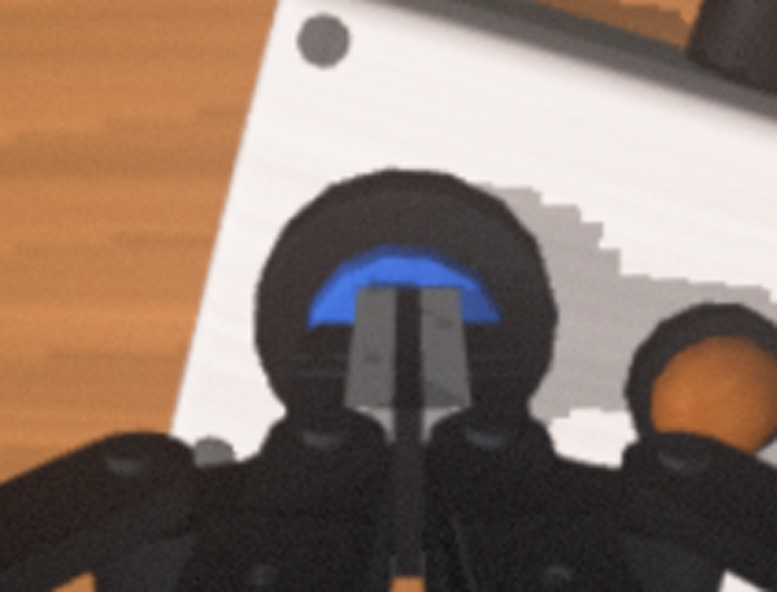

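The blue side band is still visible at about half its unpressed height, so the button is only 2–3 mm in and part of the gripper is hitting something. The likely culprits are the linkage over the lamp or the finger backs on the collar. I'll retract, check where the contact acts, and try another yaw.

Emit:
{"api": "arm_command", "payload": {
  "commands": "0 0 -0.01 0 0 0 0;0 0 -0.015 0 0 0 0;0 0 0 0 0 0 0"
}}

```text
clock: 11.1
tool_pos: [531.6, -134.2, 101.7]
orientation: [[1.0, -0.001, 0.001], [-0.001, -1.0, -0.001], [0.001, 0.001, -1.0]]
contact_force: [-0.9, -1.3, -0.4]
width: -0.0
```

```bash
python3 - <<'E'
from h import *
import cv2
o=status.get_obs();print(o["clock"],o["qpos"].round(2),o["tool_pos"],o["contact_force"],o["torque"])
cv2.imwrite("pics/s7.png",cams.snapshot("scene")[:,:,::-1]);cv2.imwrite("pics/w7.png",cams.snapshot("wrist")[:,:,::-1])
j=cv2.imread("pics/s7.png")[170:270,240:340]
cv2.imwrite("pics/s7c.png",cv2.resize(j,(600,600),interpolation=2))
E
```

```text
11.1 [-0.37  0.34  1.76 -0.    1.04  1.2 ] [ 531.64588904 -134.19352985  101.69017601] [-0.8945858  -1.292698   -0.37913325] [-0.02582381  0.01715218  0.04563715]
```

View pics/s7c.png

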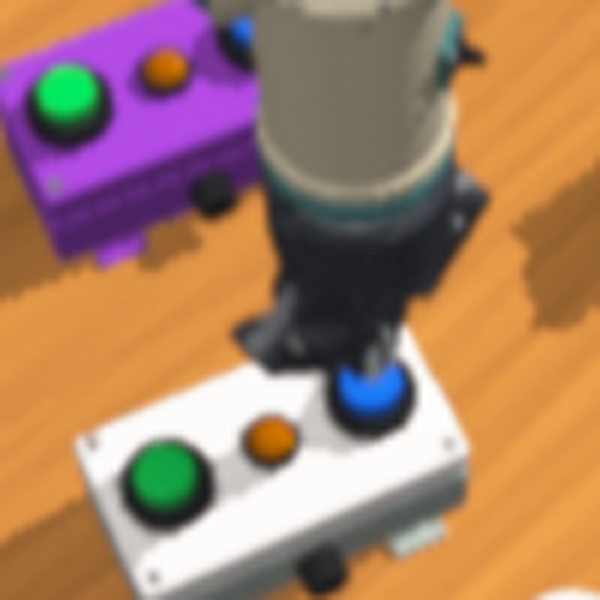

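View pics/w7.png

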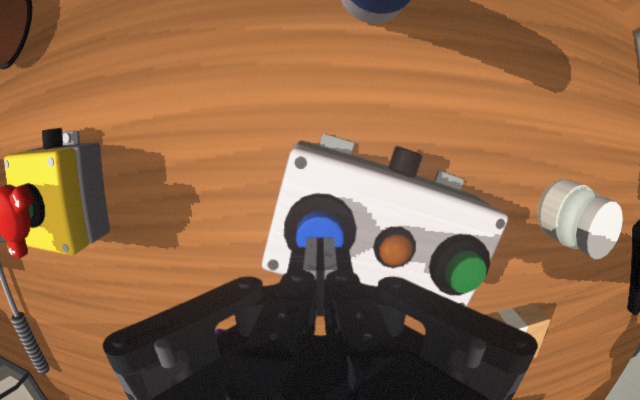

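Emit:
{"api": "arm_command", "payload": {
  "commands": "0 0 -0.02 0 0 -0.143 0;0 0 0 0 0 -0.143 0;0 0 0 0 0 -0.143 0;0 0 0 0 0 -0.143 0;0 0 0 0 0 -0.143 0;0 0 0 0 0 -0.143 0;0 0 0 0 0 -0.143 0;0 0 0 0 0 -0.143 0"
}}

```text
clock: 12.0
tool_pos: [530.2, -133.6, 119.2]
orientation: [[0.41, 0.912, -0.003], [0.912, -0.41, 0.001], [-0.0, -0.003, -1.0]]
contact_force: [0.4, -0.2, -0.3]
width: -0.2
```

Emit:
{"api": "arm_command", "payload": {
  "commands": "0 0 0.01 0 0 -0.143 0;0 0 0.015 0 0 0 0;0 0 0.01 0 0 0 0;0 0 0 0 0 0 0"
}}

```text
clock: 12.4
tool_pos: [529.8, -133.4, 83.7]
orientation: [[0.281, 0.96, -0.004], [0.96, -0.281, 0.002], [0.0, -0.005, -1.0]]
contact_force: [-1.0, 0.8, 1.7]
width: -0.0
```

```bash
python3 - <<'E'
from h import *
import cv2
o=status.get_obs();print(o["clock"],o["qpos"].round(2),o["tool_pos"],o["contact_force"],o["torque"])
cv2.imwrite("pics/s8.png",cams.snapshot("scene")[:,:,::-1]);cv2.imwrite("pics/w8.png",cams.snapshot("wrist")[:,:,::-1])
j=cv2.imread("pics/s8.png")[190:260,260:330]
cv2.imwrite("pics/s8c.png",np.hstack([cv2.resize(j,(400,400),interpolation=2),cv2.resize(cv2.imread("pics/w8.png")[140:340,220:420],(400,400),interpolation=2)]))
c=cams.calibration("scene");K=c["intrinsics"]
for dz in(0,-4): 
  q=c["orientation"].T@(o["tool_pos"]+[0,0,dz]-c["position"]);print((K@q/q[2]).round(1))
E
```

```text
12.4 [-0.37  0.36  1.78 -0.    1.01 -0.09] [ 529.78075132 -133.43625908   83.67225418] [-1.04022427  0.81451827  1.65483578] [ 0.04639646  0.18023733 -0.0134785 ]
[301.4 232.    1. ]
[301.4 232.6   1. ]
```

View pics/s8c.png

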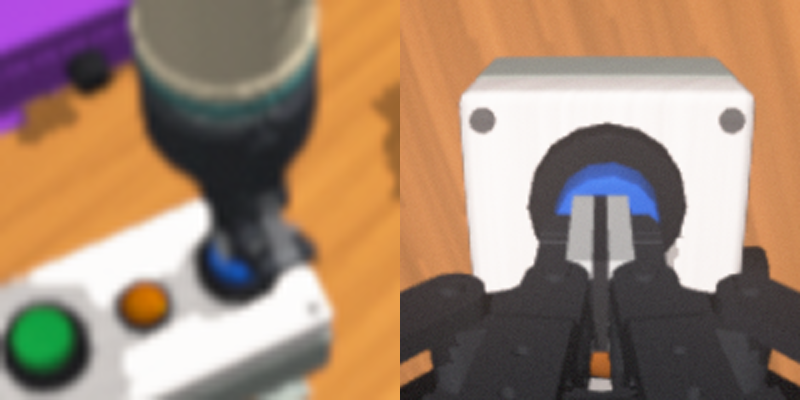

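Emit:
{"api": "arm_command", "payload": {
  "commands": "0 0 0.002 0 0 0 0;0 0 0.002 0 0 0 0;0 0 0 0 0 0 0"
}}

```text
clock: 12.8
tool_pos: [531.9, -134.2, 82.2]
orientation: [[0.281, 0.96, 0.001], [0.96, -0.281, -0.001], [-0.0, 0.001, -1.0]]
contact_force: [-0.8, -0.1, 2.0]
width: -0.2
```

```bash
python3 - <<'E'
from h import *
o=status.get_obs();print(o["tool_pos"],o["contact_force"],o["torque"])
E
```

```text
[ 531.86230794 -134.17874631   82.2367317 ] [-0.78239794 -0.120866    1.97256579] [-0.02596633  0.02457223  0.00826739]
```

Emit:
{"api": "arm_command", "payload": {
  "commands": "0 0 0.002 0 0 0 0;0 0 0.001 0 0 0 0;0 0 0 0 0 0 0"
}}

```text
clock: 13.1
tool_pos: [531.8, -134.2, 79.1]
orientation: [[0.281, 0.96, 0.001], [0.96, -0.281, -0.001], [-0.0, 0.001, -1.0]]
contact_force: [-0.4, -0.4, 3.7]
width: 0.0
```

```bash
python3 - <<'E'
from h import *
import cv2
o=status.get_obs();print(o["clock"],o["tool_pos"],o["contact_force"],o["torque"])
cv2.imwrite("pics/w9.png",cams.snapshot("wrist")[:,:,::-1])
cv2.imwrite("pics/w9c.png",np.hstack([cv2.resize(cv2.imread(f"pics/w{k}.png")[195:265,280:360],(400,350),interpolation=2) for k in (8,9)]))
E
```

```text
13.1 [ 531.84101779 -134.18805881   79.1285706 ] [-0.44493439 -0.39981497  3.6885277 ] [-0.02142579 -0.04928903  0.06209175]
```

View pics/w9c.png

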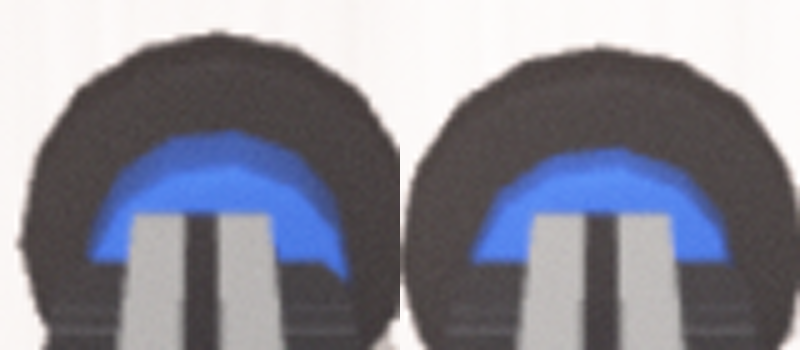

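Emit:
{"api": "arm_command", "payload": {
  "commands": "0 0 0.001 0 0 0 0;0 0 0.001 0 0 0 0;0 0 0.001 0 0 0 0;0 0 0 0 0 0 0"
}}

```text
clock: 13.55
tool_pos: [531.9, -134.2, 77.8]
orientation: [[0.281, 0.96, 0.002], [0.96, -0.281, -0.001], [-0.0, 0.002, -1.0]]
contact_force: [-2.7, -0.4, 17.0]
width: -0.1
```

```bash
python3 - <<'E'
from h import *
import cv2
o=status.get_obs();print(o["clock"],o["tool_pos"],o["contact_force"],o["torque"])
cv2.imwrite("pics/w10.png",cams.snapshot("wrist")[:,:,::-1])
cv2.imwrite("pics/w10c.png",np.hstack([cv2.resize(cv2.imread(f"pics/w{k}.png")[195:265,280:360],(400,350),interpolation=2) for k in (9,10)]))
E
```

```text
13.55 [ 531.90714517 -134.21033971   77.83666812] [-2.70628464 -0.35680114 16.95590304] [ 0.16435622  0.46039846 -0.00941311]
```

View pics/w10c.png

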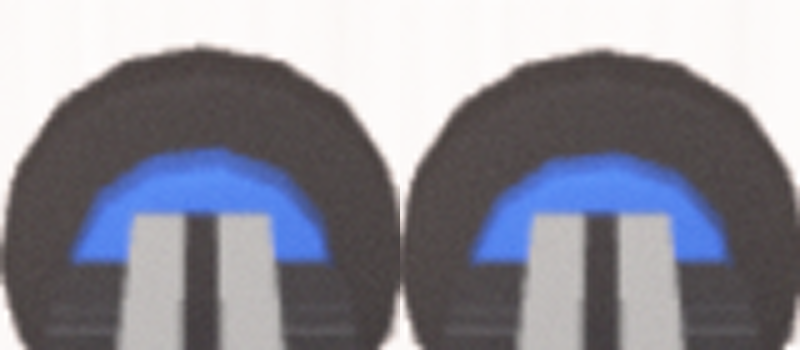

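```bash
python3 - <<'E'
from h import *
from scipy.spatial.transform import Rotation as R
c=cams.calibration("wrist");o=status.get_obs()
Rt=o["orientation"];rel=Rt.T@(c["position"]-o["tool_pos"]);Rr=Rt.T@c["orientation"]
def row(tcp,r,z):
    # ideal down tool, yaw 74deg ; point at button centre + r along tool x
    p=tcp+Rt@rel; C=Rt@Rr; d=np.array([.281,.96,0]); P=np.array([531.5,-134,z])+d*r
    q=C.T@(P-p); t=np.arctan2(np.hypot(*q[:2]),q[2]); return 200.2+q[1]/np.hypot(*q[:2])*t*309.7
for n,tcp in [("w8",(529.8,-133.4,83.7)),("w9",(531.9,-134.2,79.1)),("w10",(531.9,-134.2,77.84))]:
    tcp=np.array(tcp); print(n,"collar22@74 %.1f"%row(tcp,22,74),"r14:",[(z,round(row(tcp,14,z),1)) for z in(84,82,80,78,76,74)])
E
```

```text
w8 collar22@74 207.4 r14: [(84, np.float64(229.2)), (82, np.float64(227.7)), (80, np.float64(226.3)), (78, np.float64(224.9)), (76, np.float64(223.5)), (74, np.float64(222.2))]
w9 collar22@74 209.8 r14: [(84, np.float64(232.3)), (82, np.float64(230.8)), (80, np.float64(229.3)), (78, np.float64(227.8)), (76, np.float64(226.4)), (74, np.float64(225.0))]
w10 collar22@74 210.6 r14: [(84, np.float64(233.3)), (82, np.float64(231.7)), (80, np.float64(230.2)), (78, np.float64(228.7)), (76, np.float64(227.3)), (74, np.float64(225.9))]
```

Both yaws stop rigidly at 77.8 mm, well past the 5 N full-in force. The force rose from about 84 mm, giving a 6 mm travel, and the image shift agrees. So this is the button's own stop: it is fully in, with its top about 4 mm higher than the sheet says. I retract and check.

Emit:
{"api": "arm_command", "payload": {
  "commands": "0 0 -0.005 0 0 0 0;0 0 -0.015 0 0 0 0;0 0 -0.03 0 0 0 0;0 0 -0.04 0 0 0 0;-0.03 0 -0.03 0 0 0 0;-0.04 0 0 0 0 0 0;-0.03 0 0 0 0 0 0;0 0 0 0 0 0 0"
}}

```text
clock: 14.4
tool_pos: [501.9, -233.0, 195.2]
orientation: [[0.285, 0.959, -0.002], [0.959, -0.285, -0.001], [-0.002, -0.001, -1.0]]
contact_force: [0.0, 0.6, -0.2]
width: -0.4
```

```bash
python3 - <<'E'
from h import *
import cv2
o=status.get_obs();print(o["clock"],o["tool_pos"],o["contact_force"])
for n in("wrist","scene","top"): cv2.imwrite(f"pics/{n}_e.png",cams.snapshot(n)[:,:,::-1])
a=[cv2.resize(cv2.imread(f"pics/{n}.png")[165:210,345:390],(250,250),interpolation=2) for n in("scene0","scene_e")]
b=[cv2.resize(cv2.imread(f"pics/{n}.png")[215:285,250:320],(250,250),interpolation=2) for n in("scene0","scene_e")]
cv2.imwrite("pics/e_c.png",np.vstack([np.hstack(a),np.hstack(b)]))
E
```

```text
14.4 [ 501.90789668 -232.99606623  195.18828918] [ 0.00463393  0.57289922 -0.22679894]
```

View pics/e_c.png

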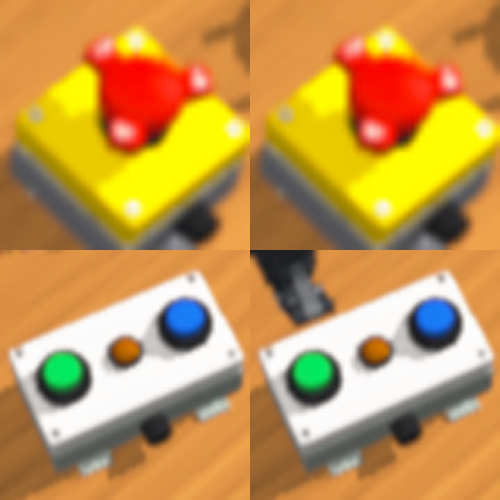

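View pics/wrist_e.png

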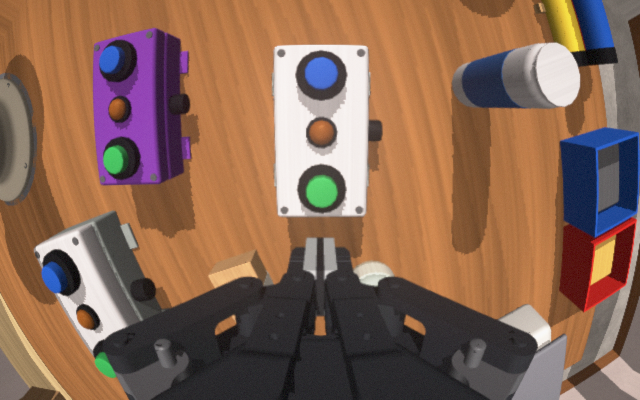

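View pics/top_e.png

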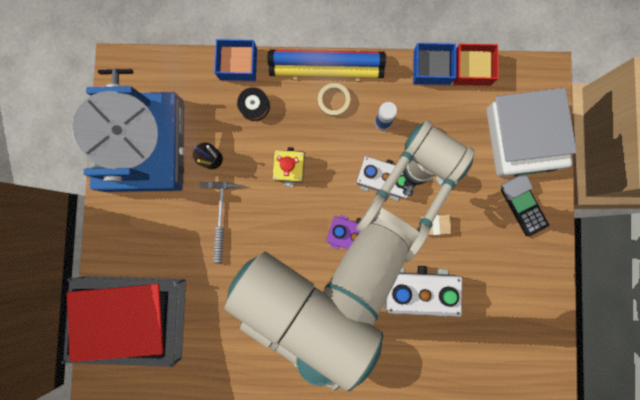

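```bash
python3 -c "
from rig import robot
print(robot.hand_in())"
```

```text
the job is handed in; nothing more can be done
None
```

The emergency-stop check is done in the order asked and handed in at about 14.6 s on the robot's clock.

- **E-stop pressed:** I pushed the red button with the shut fingertips to 11.3 mm, at about 9 N in the readings. The pictures showed it staying down with the finger off.
- **E-stop released:** I pushed the near lobe clockwise about 0.4 rad, at 4–7 N. A lobe seemed to catch on the finger, so the button only came up when I backed off. In the last pictures it matches its starting height and angle.
- **Blue reset:** I pressed the one on the smaller grey box to its stop and let it come back.
- **Last checks:** Blue and green look as they did at the start, nothing on the counter appears moved, and the arm hangs clear with about 0 N of contact.

**Disagreement on the reset:**
- **Stop height:** the stop came at a tool height of 77.8 mm, where the sheet implies 74 mm. I suspected something was in the way, so I turned the gripper about 74° and pressed again, and it stopped at the same height. The button was therefore pressed twice.
- **Why I take it as fully in:** the push began at about 84 mm, and the pictures showed a similar amount of travel. That fits a full 6 mm press on a box standing about 4 mm higher than listed.
- **Force:** the largest force was about 25 N, against the stop on the first press.

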